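# Eject the failed board from the programming station

## Task

One of the three small circuit boards in the programming station has failed: its socket shows a red lamp. Eject it by pressing the white lever at each end of that socket lightly down to its stop with the shut fingertips, then withdraw and leave the board standing loose in its socket, raised at both ends. Grip and lift nothing, touch none of the boards, and leave the sockets with green lamps and the things lying around alone.

Things in the scene. Friction and masses are not known exactly. Their poses are not given: they have to be found in the camera images.
- station: the programming station, a fixed flat grey case 214 x 186 x 34 mm with an aluminium top plate; origin on its underside, level with the worktop, under the middle socket (100 mm from the back, 114 mm from the front), z up, x from the front (lamp side, towards the robot) to the back, y to the left; its three sockets stand side by side along its y, 58 mm apart, 34 mm above the worktop
- socket_red: the black board socket whose lamp is lit red, 104 x 24 x 24 mm, fixed on the station; its place among the three varies; origin at the centre of its underside on the top plate, x along its slot from front to back, y to the left, z up; slot floor at z = 14 mm, slot walls up to z = 24 mm
- socket_red_lamp (a point): the red lamp, a 12 mm lens in a 16 mm steel ring that stands 6 mm high on the top plate in front of its socket, at x = -99 mm of it
- socket_green1: a socket like socket_red, but its lamp, at the same spot before its front lever, is lit green; leave it alone
- socket_green2: a socket like socket_red, but its lamp, at the same spot before its front lever, is lit green; leave it alone
- board_red: the small green circuit board in the red-lamp socket, 71 x 22 x 4 mm, 20 g, loose, standing on its long edge in the slot; origin at the middle of its flat side, 11 mm above its lower edge; its x points up, its y along the slot to the back; seated, its top is 36 mm above the top plate (70 mm above the worktop) and its ends lie 35 mm from the socket's middle
- lever_red_front (a joint): angle of the white ejector lever at the front (-x) end of the red-lamp socket: 0 up (starts within 0 to 0.05), 0.45 rad fully down at its stop; a toe on it then lifts that end of the board about 4 mm; a stiff pivot, about 2 N at the pad moves it and it stays where it is left
- lever_red_front_pad (a point): middle of the top of that lever's ribbed 18 x 18 mm finger pad: with the lever up it is 70 mm from the socket's middle along -x and about 29 mm above the top plate (63 mm above the worktop); pressed fully down it is 14 mm lower and 4 mm further out; the lever pivots about a cross pin 42 mm from the socket's middle, 12 mm above the top plate, 28 mm inward of the pad's middle; nothing but the flat top plate is under the pad
- lever_red_back (a joint): angle of the white ejector lever at the back (+x) end of the red-lamp socket: 0 up (starts within 0 to 0.05), 0.45 rad fully down at its stop; a toe on it then lifts that end of the board about 4 mm; a stiff pivot, about 2 N at the pad moves it and it stays where it is left
- lever_red_back_pad (a point): middle of the top of that lever's ribbed 18 x 18 mm finger pad: with the lever up it is 70 mm from the socket's middle along +x and about 29 mm above the top plate (63 mm above the worktop); pressed fully down it is 14 mm lower and 4 mm further out; the lever pivots about a cross pin 42 mm from the socket's middle, 12 mm above the top plate, 28 mm inward of the pad's middle; nothing but the flat top plate is under the pad
- board_green1: the small green circuit board in the green-lamp socket, 71 x 22 x 4 mm, 20 g, loose, standing on its long edge in the slot; origin at the middle of its flat side, 11 mm above its lower edge; its x points up, its y along the slot to the back; seated, its top is 36 mm above the top plate (70 mm above the worktop) and its ends lie 35 mm from the socket's middle
- lever_green1_front (a joint): angle of the white ejector lever at the front (-x) end of the green-lamp socket: 0 up (starts within 0 to 0.05), 0.45 rad fully down at its stop; a toe on it then lifts that end of the board about 4 mm; a stiff pivot, about 2 N at the pad moves it and it stays where it is left
- lever_green1_back (a joint): angle of the white ejector lever at the back (+x) end of the green-lamp socket: 0 up (starts within 0 to 0.05), 0.45 rad fully down at its stop; a toe on it then lifts that end of the board about 4 mm; a stiff pivot, about 2 N at the pad moves it and it stays where it is left
- board_green2: the small green circuit board in the green-lamp socket, 71 x 22 x 4 mm, 20 g, loose, standing on its long edge in the slot; origin at the middle of its flat side, 11 mm above its lower edge; its x points up, its y along the slot to the back; seated, its top is 36 mm above the top plate (70 mm above the worktop) and its ends lie 35 mm from the socket's middle
- lever_green2_front (a joint): angle of the white ejector lever at the front (-x) end of the green-lamp socket: 0 up (starts within 0 to 0.05), 0.45 rad fully down at its stop; a toe on it then lifts that end of the board about 4 mm; a stiff pivot, about 2 N at the pad moves it and it stays where it is left
- lever_green2_back (a joint): angle of the white ejector lever at the back (+x) end of the green-lamp socket: 0 up (starts within 0 to 0.05), 0.45 rad fully down at its stop; a toe on it then lifts that end of the board about 4 mm; a stiff pivot, about 2 N at the pad moves it and it stays where it is left
- board_red_end1 (a point): lower front corner of the red-lamp socket's board; 14 mm above the socket's origin when seated, about 18 mm when ejected
- board_red_end2 (a point): lower back corner of the red-lamp socket's board; 14 mm above the socket's origin when seated, about 18 mm when ejected
- the_loupe: a black loupe, 37 mm across, 40 mm high, loose on the worktop, a bystander; origin under its centre
- dropper: an amber dropper bottle, 30 mm across, 104 mm high, loose, a bystander behind the station to the left; origin under its centre
- tweezers_black: black tweezers, 16 x 127 x 10 mm, lying loose left of the station, a bystander; origin under its centre, y along its length

How it is judged (in metres and radians):
At the end, for the whole second after the job is handed in: both red-lamp levers are down (over 0.38 of 0.45 rad); both ends of that board are 2.5 to 8 mm above seated height, board upright within 0.25 rad, in its socket, at rest; green-lamp levers under 0.12 rad, their boards within 4 mm and the three bystanders within 15 mm of where they were (value of joint each of lever_red_front, lever_red_back above 0.38 rad and z of board_red_end1 in the frame of socket_red between 0.0165 and 0.022 m and z of board_red_end2 in the frame of socket_red between 0.0165 and 0.022 m and horizontal distance between board_red and socket_red below 0.008 m and angle between board_red's own x axis and vertical below 0.25 rad and linear speed of board_red below 0.02 m/s and value of joint each of lever_green1_front, lever_green1_back, lever_green2_front, lever_green2_back below 0.12 rad and distance of each of board_green1, board_green2 from where it was at the start of the episode below 0.004 m and distance of each of the_loupe, dropper, tweezers_black from where it was at the start of the episode below 0.015 m); the robot touches nothing.
It fails at once if a lever of a green-lamp socket is pressed or its board shifted (value of joint any of lever_green1_front, lever_green1_back, lever_green2_front, lever_green2_back above 0.15 rad or distance of any of board_green1, board_green2 from where it was at the start of the episode above 0.005 m).
It fails at once if a board is touched by the fingers (contact force between the fingers and board_red above 2 N or contact force between the fingers and board_green1 above 2 N or contact force between the fingers and board_green2 above 2 N).
It fails at once if the red-lamp board is lifted higher than its levers lift it (z of any of board_red_end1, board_red_end2 in the frame of socket_red above 0.026 m).
It fails at once if a lever or socket is pressed hard, with more than 35 N (contact force between the fingers and socket_red above 35 N or contact force between the fingers and socket_green1 above 35 N or contact force between the fingers and socket_green2 above 35 N).
It fails at once if the loupe, the dropper bottle or the tweezers are shifted (distance of any of the_loupe, dropper, tweezers_black from where it was at the start of the episode above 0.02 m).
It also fails if it takes over 40 s, if anything falls off the work surface, if the arm or the gripper's body presses on something with over 40 N, if the wrist force passes 120 N, or if a joint passes its speed limit or range.

## Robot

A 7-joint arm with a two-finger parallel gripper is mounted at the origin on a cart in front of the work surface, level with it; the furniture and walls round the work are solid. World frame = base frame: x ahead of the robot, y to its left, z up, the work surface at z = 0. Lengths are in mm, angles in rad, forces in N, time in s.
With the tool pointing down it reaches from about 350 to 900 mm from the base axis. Payload 7.2 kg.
Tool frame: the origin (TCP) lies at the very end of the fingers, on their centre line; the grasp point (between the pads) lies 19 mm behind it; z points along the fingers, y is the line along which they close (so a half turn about z gives the same grasp; the last joint's range is limited). The gripper opens to 85 mm and grips with 20 to 120 N. Pads are 22 mm wide; open, the fingers measure 114 mm over their backs; the gripper's body (76 mm by 85 mm) begins 54 mm behind the grasp point. The pads swing forward as they close: fully open they stand 13 mm farther back than shut.
Start: joints at [-1.41, 0.411, -0.013, 1.596, 0.006, 1.134, -0.082], TCP at [141.765, 608.714, 202.497] pointing down, gripper open.
Joint ranges: [-2.95, 2.95], [-0.29, 1.99], [-1.47, 1.44], [0.14, 2.54], [-1.03, 4.17], [0.13, 1.85], [-2.86, 2.86]. Speed limits (rad/s): [2.39, 2.39, 3.01, 3.01, 3.14, 3.14, 3.14].

## Interface

Orientations are given as a unit quaternion [w, x, y, z].
In Python, from workcell import manip, cams gives the robot as it stands.
- The arm moves only by the tool arm_command, never from a script. Its argument "series" is a list of rows, each an object of numbers: "jaw": the opening, from 0 (shut) to 1 (fully open); "tx", "ty", "tz": the shift along the world's x, y, z in mm; "wx", "wy", "wz": the turn, a rotation vector about the world's x, y, z in rad. A call has 1 to 8 rows; each row shifts and turns the commanded pose from where the row before left it; what a row does not reach is not made up. A row lasts 1/10 s, in which the tool goes at most 50 mm and 8.59 degrees, less where a joint would pass 70% of its speed; a pose out of reach is approached as far as the arm can. A call with a gripper value outside its range is refused whole. The fingers move at their own pace and stop on an object; "squeeze" is the grip in N (left out, the last holds). Time passes only in rows, so rows that do not move let the fingers close. It gives the time, the measured TCP pose, the force, the opening and the grip force at its end, in the units of the state.
- manip.read_state(): the state, without advancing time (a new reading comes with each control period).
- cams.snapshot(name): name is "scene" or "top" or "wrist"; returns a dict with "frame" (400x640x3 uint8, blue, green, red), "fx", "fy", "cx", "cy" (pixels), "cam_to_world" (4x4, takes a point from camera to world coordinates). Camera axes: x right, y up, looking along -z (the intrinsics and any distortion apply to the point x, -y, -z); pixel columns grow to the right and rows downward; lengths in mm; the calibration is good to about 2 mm. A picture is of the moment at which its call begins. There is no depth.
- manip.finish_job(): hands the job in; it is judged then, once.
The state is a dict: "time_s": time; "joint_positions": joint angles; "qd": joint speeds; "tau": joint torques, N m; "tcp_pos": TCP position; "tool_rot": TCP orientation; "contact_force": force on the tool from outside, world axes, zero at the start; "moment": the same for the moment, N m; "grip_width": finger opening in mm; "finger_force": force on a finger pad.
Only numpy, scipy, OpenCV 4.12 (cv2) and the standard library are available. Lean on these libraries where they do the work, as an engineer would, in place of code of your own. Each camera call takes 0.05 s, during which the arm holds its last target. There are 200 camera calls.

## Working session

There is one attempt and no reset: what is moved stays moved. The work goes in short steps, Python scripts to look and compute and a tool call to move; the robot and the scene stay as the last step left them, time stands still between calls to the robot, and variables do not carry over. Pictures are saved under pics/ and viewed, at most 11 in all, crops included, and the job is handed in when it is done.

Besides the shell and the picture viewer there is one more tool, called after "Request:" as a command line: name --argument value ..., lists and objects as JSON in quotes. arm_command: Moves the arm, as the interface text tells. Its arguments: {"type":"object","properties":{"series":{"type":"array","items":{"type":"object","properties":{"jaw":{"type":"number"},"tx":{"type":"number"},"ty":{"type":"number"},"tz":{"type":"number"},"wx":{"type":"number"},"wy":{"type":"number"},"wz":{"type":"number"}}}},"squeeze":{"type":"number"}},"required":["series"]}

```bash
mkdir -p pics; cat > h.py <<'E'
from workcell import manip, cams
import cv2, numpy as np, pickle
def snap(n,f):
    s=cams.snapshot(n); cv2.imwrite('pics/'+f+'.png',s['frame']); pickle.dump(s,open(f+'.pkl','wb')); return s
def proj(s,P):
    M=np.linalg.inv(np.array(s['cam_to_world'])); p=np.c_[np.atleast_2d(P),np.ones(len(np.atleast_2d(P)))]@M.T
    return np.c_[s['cx']+s['fx']*p[:,0]/-p[:,2], s['cy']+s['fy']*p[:,1]/p[:,2]]
def ray(s,u,v):
    M=np.array(s['cam_to_world']); d=M[:3,:3]@np.array([(u-s['cx'])/s['fx'],-(v-s['cy'])/s['fy'],-1]); return M[:3,3],d
def atz(s,u,v,z):
    o,d=ray(s,u,v); return o+d*(z-o[2])/d[2]
def tri(obs):
    A=np.zeros((3,3));b=np.zeros(3)
    for s,u,v in obs:
        o,d=ray(s,u,v); d=d/np.linalg.norm(d); Q=np.eye(3)-np.outer(d,d); A+=Q;b+=Q@o
    return np.linalg.solve(A,b)
E
python3 - <<'E'
from h import *
for n in('scene','top'):
    s=snap(n,n+'0'); print(n,{k:v for k,v in s.items() if k!='frame'})
st=manip.read_state();print(st['tcp_pos'],st['tool_rot'],st['contact_force'],st['time_s'],st['grip_width'])
E
```

```text
scene {'fx': 496.8860812520591, 'fy': 496.8860812520591, 'cx': 314.85950522037325, 'cy': 201.02036664513327, 'cam_to_world': array([[-8.54076806e-01,  2.74939399e-01, -4.41544037e-01,
         3.77127211e+01],
       [-5.19983672e-01, -4.30040764e-01,  7.38025692e-01,
         1.13084868e+03],
       [ 1.30304052e-02,  8.59926315e-01,  5.10251840e-01,
         6.23387529e+02],
       [ 0.00000000e+00,  0.00000000e+00,  0.00000000e+00,
         1.00000000e+00]])}
top {'fx': 440.7437595580099, 'fy': 440.7437595580099, 'cx': 320.37852613826226, 'cy': 200.6714296140921, 'cam_to_world': array([[ 5.39562432e-04,  9.94156051e-01, -1.07951169e-01,
         4.03691190e+02],
       [-9.99351007e-01, -3.35209225e-03, -3.58654296e-02,
         2.95352695e+02],
       [-3.60176961e-02,  1.07900461e-01,  9.93509042e-01,
         9.83828899e+02],
       [ 0.00000000e+00,  0.00000000e+00,  0.00000000e+00,
         1.00000000e+00]])}
[141.68236114 608.22477849 201.74290616] [-3.25134094e-05  1.14144188e-01  9.93463927e-01 -7.27333518e-04] [-0.18447852  0.59756857 -0.17124755] 0.1 85.6390816410056
```

View pics/top0.png

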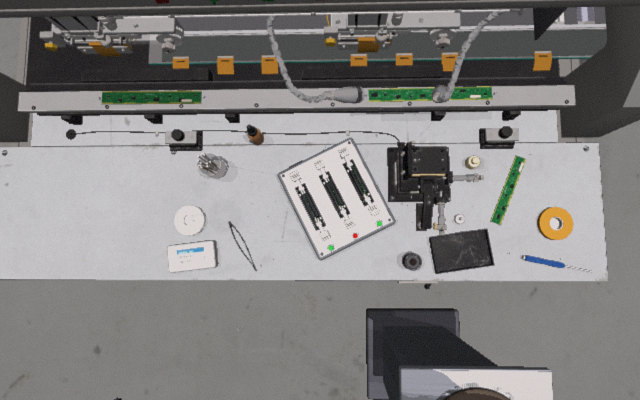

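View pics/scene0.png

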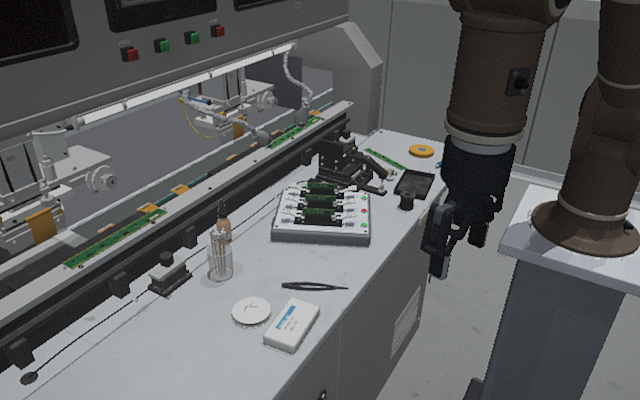

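The top view shows the station at about (337,200), with lamps at green (331,247), red (355,235) and green (379,223), so the middle socket is the red one. In the scene view the lamps are near (365,185) to (365,212). I'll take close crops of both views.

```bash
python3 - <<'E'
from h import *
t=pickle.load(open('top0.pkl','rb'));c=pickle.load(open('scene0.pkl','rb'))
a=cv2.resize(t['frame'][130:265,270:405],(600,600),interpolation=cv2.INTER_CUBIC)
cv2.imwrite('pics/topc.png',a)
cv2.imwrite('pics/scc.png',cv2.resize(c['frame'][170:250,265:380],(800,557),interpolation=cv2.INTER_CUBIC))
for s,(r0,r1,c0,c1) in((t,(205,262,315,400)),(c,(170,225,345,380))):
    f=s['frame'][r0:r1,c0:c1].astype(int);B,G,R=f[...,0],f[...,1],f[...,2]
    for n,m in(('red',(R-np.maximum(G,B))>60),('green',(G-np.maximum(R,B))>60)):
        k,_,st,ce=cv2.connectedComponentsWithStats(m.astype(np.uint8))
        for i in range(1,k): print(n,st[i,4],ce[i]+[c0,r0],atz(s,*(ce[i]+[c0,r0]),39))
E
```

```text
red 21 [354.85714286 235.19047619] [432.02455114 255.81199204  39.        ]
green 20 [378.9  223.05] [457.85713838 204.37127441  39.        ]
green 18 [330.5        247.22222222] [406.47388561 307.81896607  39.        ]
red 8 [363.5 209.5] [431.93015746 258.60717915  39.        ]
green 7 [363.71428571 196.57142857] [457.44120452 206.35825305  39.        ]
green 8 [363.5 223.5] [406.23400673 310.10416759  39.        ]
```

View pics/topc.png

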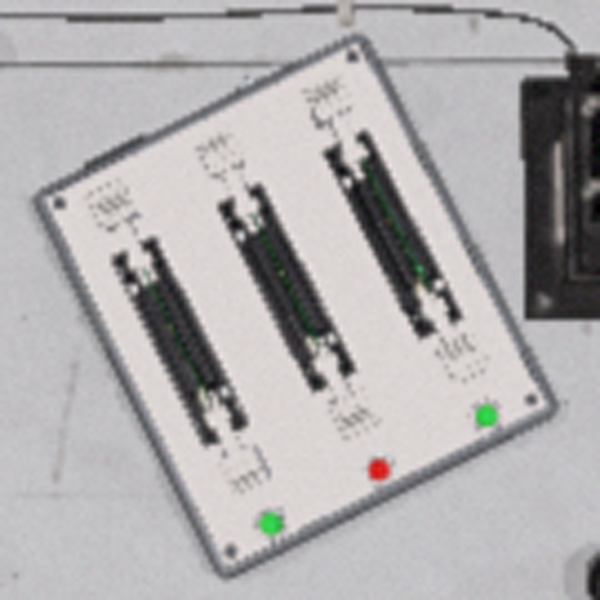

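View pics/scc.png

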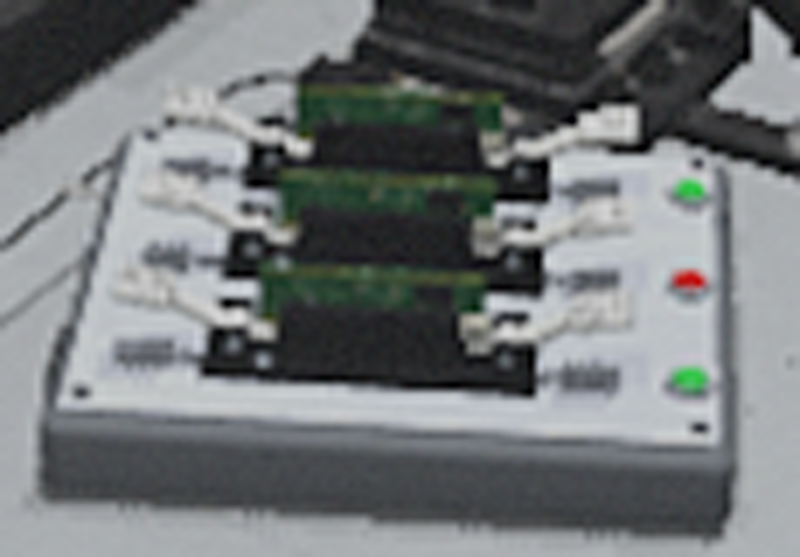

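Request:
arm_command --series '[{"jaw":0,"tx":25,"ty":-27,"wz":0.138},{"jaw":0,"tx":30,"ty":-32,"wz":0.138},{"jaw":0,"tx":30,"ty":-32,"wz":0.138},{"jaw":0,"tx":30,"ty":-32,"wz":0.138},{"jaw":0,"tx":30,"ty":-32,"wz":0.138},{"jaw":0,"tx":30,"ty":-32},{"jaw":0,"tx":30,"ty":-32},{"jaw":0,"tx":30,"ty":-32}]'

```text
invalid input at $.series[0]: expected keys jaw, tx, ty, tz, wx, wy, wz
```

Request:
arm_command --series '[{"jaw":0,"tx":30,"ty":-32},{"jaw":0,"tx":30,"ty":-32},{"jaw":0,"tx":10,"ty":-12},{"jaw":0},{"jaw":0},{"jaw":0}]'

```text
invalid input at $.series[0]: expected keys jaw, tx, ty, tz, wx, wy, wz
```

```bash
python3 - <<'E'
from h import *
s=snap('wrist','w1');t=pickle.load(open('top0.pkl','rb'))
st=manip.read_state();print(st['tcp_pos'],st['tool_rot'],st['contact_force'],st['time_s'],st['grip_width'])
S=np.array([520.6,301.1]);X=np.array([.895,.4455]);Y=np.array([-.4455,.895])
f=s['frame'].copy()
for x,y,z in[(-70,0,63),(70,0,63),(-52,12,34),(-52,-12,34),(52,12,34),(52,-12,34),(-99,0,39),(-99,58,39),(-99,-58,39)]:
    P=np.r_[S+x*X+y*Y,z]; u=proj(s,P)[0]; print(x,y,u.round(1),proj(t,P)[0].round(1))
    if abs(u).max()<2000: cv2.drawMarker(f,tuple(int(v) for v in u),(255,0,255),0,8,1)
cv2.imwrite('pics/w1m.png',f)
E
```

```text
[141.66940123 608.31046871 201.82835328] [-3.35109481e-05  1.14141470e-01  9.93464311e-01 -6.21484547e-04] [ 0.2355081   0.67660033 -0.50926746] 0.15 84.86361765281919
-70 0 [105.6 475.5] [348.5 222.4]
70 0 [187.5 534.3] [318.7 163.4]
-52 12 [134.7 455.4] [339.4 218.2]
-52 -12 [122.5 463.9] [349.3 213.2]
52 12 [191.5 498.1] [317.9 175.7]
52 -12 [179.4 505.8] [327.8 170.8]
-99 0 [ 98.7 442.9] [354.3 235.2]
-99 58 [129.2 420.8] [330.  247.4]
-99 -58 [ 69.6 463.9] [378.6 223.1]
```

View pics/w1m.png

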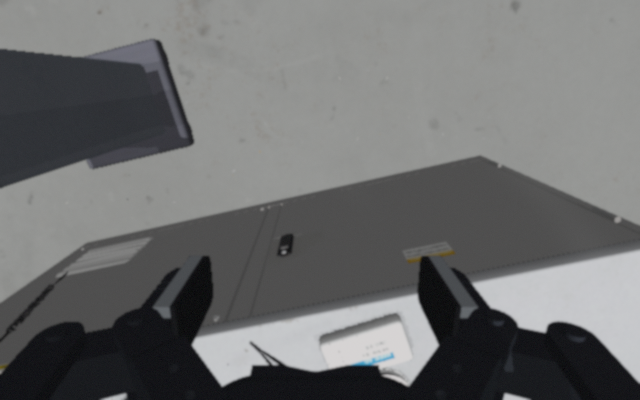

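The call was refused because every key must be given, and the wrist view shows only the gripper over the table edge. The predicted top-view pad pixels (348,222) and (319,163) agree with the crop. I'll resend with all keys.

Request:
arm_command --series '[{"jaw":0,"tx":25,"ty":-27,"tz":0,"wx":0,"wy":0,"wz":0.138},{"jaw":0,"tx":30,"ty":-32,"tz":0,"wx":0,"wy":0,"wz":0.138},{"jaw":0,"tx":30,"ty":-32,"tz":0,"wx":0,"wy":0,"wz":0.138},{"jaw":0,"tx":30,"ty":-32,"tz":0,"wx":0,"wy":0,"wz":0.138},{"jaw":0,"tx":30,"ty":-32,"tz":0,"wx":0,"wy":0,"wz":0.138},{"jaw":0,"tx":30,"ty":-32,"tz":0,"wx":0,"wy":0,"wz":0},{"jaw":0,"tx":30,"ty":-32,"tz":0,"wx":0,"wy":0,"wz":0},{"jaw":0,"tx":30,"ty":-32,"tz":0,"wx":0,"wy":0,"wz":0}]'

```text
time_s: 0.95
tcp_pos: [377.7, 356.1, 202.4]
tool_rot: [-0.0, -0.229, 0.974, -0.0]
contact_force: [0.4, 1.0, -0.1]
grip_width: 0.3
finger_force: 0.0
```

Request:
arm_command --series '[{"jaw":0,"tx":30,"ty":-32,"tz":0,"wx":0,"wy":0,"wz":0},{"jaw":0,"tx":30,"ty":-32,"tz":0,"wx":0,"wy":0,"wz":0},{"jaw":0,"tx":10,"ty":-12,"tz":0,"wx":0,"wy":0,"wz":0},{"jaw":0,"tx":0,"ty":0,"tz":0,"wx":0,"wy":0,"wz":0},{"jaw":0,"tx":0,"ty":0,"tz":0,"wx":0,"wy":0,"wz":0},{"jaw":0,"tx":0,"ty":0,"tz":0,"wx":0,"wy":0,"wz":0}]'

```text
time_s: 1.55
tcp_pos: [445.7, 282.9, 202.3]
tool_rot: [-0.0, -0.23, 0.973, 0.0]
contact_force: [0.1, 0.9, 0.3]
grip_width: -0.3
finger_force: 0.0
```

```bash
python3 - <<'E'
from h import *
s=snap('wrist','w2')
st=manip.read_state();print(st['tcp_pos'],st['tool_rot'],st['contact_force'],st['time_s'],st['grip_width'])
S=np.array([520.6,301.1]);X=np.array([.895,.4455]);Y=np.array([-.4455,.895])
f=s['frame'].copy()
for x,y,z in[(-70,0,63),(70,0,63),(-52,12,34),(-52,-12,34),(52,12,34),(52,-12,34),(-99,0,39),(-99,58,39),(-99,-58,39)]:
    P=np.r_[S+x*X+y*Y,z]; u=proj(s,P)[0]; print(x,y,u.round(1))
    if abs(u).max()<2000: cv2.drawMarker(f,tuple(int(v) for v in u),(255,0,255),0,8,1)
cv2.imwrite('pics/w2m.png',f)
E
```

```text
[445.74771693 283.00732959 202.39672143] [-2.10501049e-04 -2.29720921e-01  9.73256497e-01  2.13108106e-04] [ 0.15151255 -0.29294268  0.01850657] 1.6 0.02685563212828713
-70 0 [296.2 176.6]
70 0 [298.1 308.5]
-52 12 [309.8 186.6]
-52 -12 [285.9 186.6]
52 12 [310.1 278.1]
52 -12 [288.1 278.1]
-99 0 [297.  140.6]
-99 58 [358.  140.7]
-99 -58 [236.  140.5]
```

View pics/w2m.png

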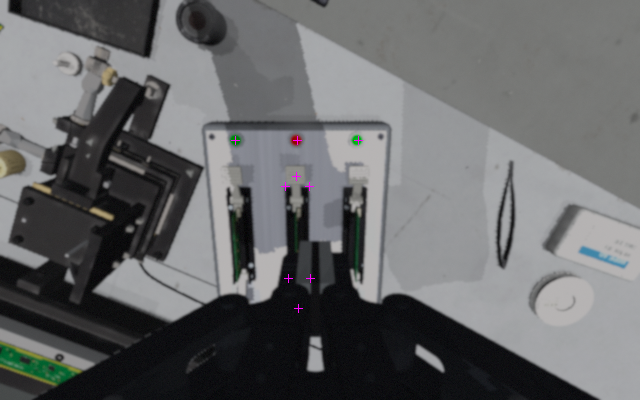

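The lamps and the front pad at (296,176) sit exactly on their predicted marks, so I'll descend to just above the front pad.

Request:
arm_command --series '[{"jaw":0,"tx":9.6,"ty":-14.4,"tz":-20,"wx":0,"wy":0,"wz":0},{"jaw":0,"tx":0,"ty":0,"tz":-40,"wx":0,"wy":0,"wz":0},{"jaw":0,"tx":0,"ty":0,"tz":-40,"wx":0,"wy":0,"wz":0},{"jaw":0,"tx":0,"ty":0,"tz":-24,"wx":0,"wy":0,"wz":0},{"jaw":0,"tx":0,"ty":0,"tz":-8,"wx":0,"wy":0,"wz":0},{"jaw":0,"tx":0,"ty":0,"tz":0,"wx":0,"wy":0,"wz":0}]'

```text
time_s: 2.2
tcp_pos: [455.4, 267.8, 69.8]
tool_rot: [-0.001, -0.229, 0.973, -0.0]
contact_force: [0.3, 0.5, 0.1]
grip_width: -0.2
finger_force: 0.0
```

```bash
python3 - <<'E'
from h import *
s=snap('scene','s3');w=snap('wrist','w3')
a=cv2.resize(s['frame'][150:250,255:395],(560,400),interpolation=cv2.INTER_CUBIC)
cv2.imwrite('pics/c3.png',a)
E
```

```text
(no output)
```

View pics/c3.png

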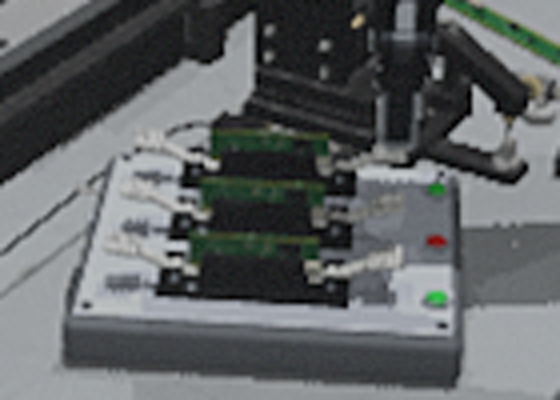

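```bash
python3 - <<'E'
from h import *
s=pickle.load(open('s3.pkl','rb'))
st=manip.read_state();print(st['tcp_pos'],st['contact_force'],st['time_s'])
for P in([455.4,267.8,69.8],[458,270,63],[484,218,63],[455.4,267.8,100],[432,256.5,39]):
    print(P,(proj(s,[P])[0]-[255,150])*4)
s2=snap('top','t3')
print(proj(s2,[455.4,267.8,69.8]))
w=pickle.load(open('w3.pkl','rb'))['frame']
t=s2['frame'][170:270,290:410]
cv2.imwrite('pics/c4.png',np.hstack([cv2.resize(w,(480,300)),cv2.resize(t,(320,300))]))
E
```

```text
[456.89074172 268.2609311   71.65908955] [ 0.22302463 -0.84793246  1.03422882] 2.3
[455.4, 267.8, 69.8] [392.16275485 186.18333797]
[458, 270, 63] [385.54880772 197.14728741]
[484, 218, 63] [387.55571696 146.73854508]
[455.4, 267.8, 100] [395.04354395 138.50782515]
[432, 256.5, 39] [435.56644747 236.306132  ]
[[349.5866029  223.42846837]]
```

View pics/c4.png

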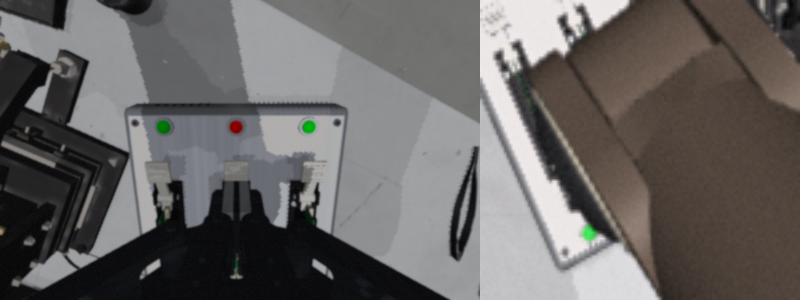

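```bash
python3 - <<'E'
from h import *
a=pickle.load(open('scene0.pkl','rb'))['frame'].astype(int).mean(2);b=pickle.load(open('s3.pkl','rb'))['frame'].astype(int).mean(2)
print('cols 346..362, rows 176..206; now / before')
for r in range(176,207,2): print(r,b[r,346:363:2].astype(int),a[r,346:363:2].astype(int))
w=pickle.load(open('w3.pkl','rb'));print(proj(w,[[456.9,268.3,71.7],[458,270,63]])*[480/640,.75])
E
```

```text
cols 346..362, rows 176..206; now / before
176 [ 33  17 109  27  24  29  73  79  40] [ 33  38  33 148 110  81  32  54  37]
178 [ 33  21 104  26  27  29  76  86  85] [41 38 45 74 87 39 40 45 95]
180 [ 36  21 107  26  32  31  77  24  48] [46 37 52 61 61 37 33 38 49]
182 [ 61  46 101  19  30  19  83  35  51] [70 65 50 41 43 76 48 49 59]
184 [40 28 80 20 16 18 86 45 45] [48 40 23 40 14 42 54 57 54]
186 [ 24  85 127  86  82  88  88  39  43] [ 31 133 166 196 191 157  45  52  50]
188 [104 124 154 131 128  86  35  25  30] [164 182 205 189 193 150  44  28  35]
190 [125 100  84  84  95  73  11 141 134] [176 116 110  88  98  77  20 151 144]
192 [182 189 188 165 156 153 162 173 173] [189 197 198 176 164 164 175 185 187]
194 [170 167 183 180 172 190 180 183 189] [201 200 200 198 195 194 195 195 200]
196 [110 105 101 108 106 104 105 102  77] [168 103 106 110 171 186 191 195 157]
198 [101  98  97 109 117 113 113 104  72] [154 105 148 168 188 193 195 183 112]
200 [108 114 122 120 121 111 110 110 110] [188 192 194 202 179 195 194 195 195]
202 [115 110 107 115 119 116 108 109 108] [188 154 165 170 169 190 193 191 193]
204 [117 114 114 122 128 111 112 115 111] [177 175 181 194 199 196 195 196 196]
206 [119 124 127 124 126 110 111 109 109] [195 195 194 195 193 195 193 193 194]
[[236.30236665 177.03993942]
 [237.69283296 174.296893  ]]
```

```bash
python3 - <<'E'
from h import *
w=pickle.load(open('w3.pkl','rb'));s=pickle.load(open('s3.pkl','rb'))
print('wristcam',w['cam_to_world'][:3,3])
for v in(178,181,184): 
  P=tri([(w,236/.75,v/.75),(s,353,187.5)]);print(v,P,proj(w,P)*.75,proj(s,P))
f=w['frame'].astype(int).mean(2)
for r in range(205,300,4): print(r,f[r,290:342:5].astype(int))
E
```

```text
wristcam [387.61587133 233.58802113 242.6516395 ]
178 [454.14121417 265.71567187  89.99550254] [[234.61572981 183.81272452]] [[354.46544298 188.3739226 ]]
181 [454.79513375 266.26487827  90.56073462] [[234.92893063 185.40265382]] [[354.10011844 188.1741125 ]]
184 [455.43265812 266.81516971  91.15034964] [[235.25622874 186.995228  ]] [[353.74150108 187.96664409]]
205 [115 119 115 116 116 115 126 124 125 117 129]
209 [119 119 115 116 107  97 105 108 111 108 126]
213 [125 119 105 107 105  95 101 101 107 109 117]
217 [120 125 117 122 121 123 122 124 115 109 109]
221 [128 132 119 121 123 122 127 116 112 109 108]
225 [128 132 116 118 126 128 120 110 104 109 108]
229 [113 112 126 120 127 118 112 111 103 109 108]
233 [106 111 112 109 111 112 111 106 104 109 109]
237 [106 100 106 108 109 109 109 107 104 108 109]
241 [105  89  72  77  74  58  75  76  62 106 109]
245 [106  78  51  60  55  11  55  58  52 103 108]
249 [105  81  56  58  54   9  55  60  54 104 107]
253 [33 25 57 58 54 12 54 59 55 32 32]
257 [11 12 59 58 52 11 53 58 58 14  9]
261 [15 14 60 59 49  9 50 59 59  8  8]
265 [13 19 58 58 50 12 50 59 57 12 12]
269 [16 14 59 57 48 10 47 59 55 18 16]
273 [14 20 57 57 47 10 48 56 56 20 16]
277 [12 24 55 55 45 10 47 56 55 24  9]
281 [11 29 56 56 44 10 45 55 54 26 15]
285 [11 12 27 71 60 16 58 68 26 14 12]
289 [13 15 12 15 56 13 58 16  8  5 15]
293 [18 15 13 13 39 11 40  9 10 16 13]
297 [15 15 11  9 12 13 12 10  9 17 10]
```

Triangulating the two views puts the visible fingertip at about (455, 267, 90). The horizontal position is right, but it is roughly 20 mm above the reported TCP. I'll descend in small steps and let the force show the contact.

Request:
arm_command --series '[{"jaw":0,"tx":0,"ty":0,"tz":-2,"wx":0,"wy":0,"wz":0},{"jaw":0,"tx":0,"ty":0,"tz":-2,"wx":0,"wy":0,"wz":0},{"jaw":0,"tx":0,"ty":0,"tz":-2,"wx":0,"wy":0,"wz":0},{"jaw":0,"tx":0,"ty":0,"tz":0,"wx":0,"wy":0,"wz":0}]'

```text
time_s: 2.75
tcp_pos: [456.3, 267.2, 64.4]
tool_rot: [-0.0, -0.229, 0.974, 0.0]
contact_force: [0.4, 0.2, 0.2]
grip_width: 0.1
finger_force: 0.0
```

Request:
arm_command --series '[{"jaw":0,"tx":0,"ty":0,"tz":-2,"wx":0,"wy":0,"wz":0},{"jaw":0,"tx":0,"ty":0,"tz":-2,"wx":0,"wy":0,"wz":0},{"jaw":0,"tx":0,"ty":0,"tz":0,"wx":0,"wy":0,"wz":0}]'

```text
time_s: 3.05
tcp_pos: [456.2, 267.2, 60.1]
tool_rot: [-0.0, -0.229, 0.974, -0.0]
contact_force: [0.5, 0.4, -0.3]
grip_width: -0.1
finger_force: 0.0
```

Request:
arm_command --series '[{"jaw":0,"tx":0,"ty":0,"tz":-2,"wx":0,"wy":0,"wz":0},{"jaw":0,"tx":0,"ty":0,"tz":-2,"wx":0,"wy":0,"wz":0},{"jaw":0,"tx":0,"ty":0,"tz":0,"wx":0,"wy":0,"wz":0}]'

```text
time_s: 3.35
tcp_pos: [456.2, 267.2, 56.2]
tool_rot: [-0.0, -0.229, 0.974, -0.0]
contact_force: [-0.2, -0.2, -0.7]
grip_width: 0.3
finger_force: 0.0
```

Request:
arm_command --series '[{"jaw":0,"tx":0,"ty":0,"tz":-2,"wx":0,"wy":0,"wz":0},{"jaw":0,"tx":0,"ty":0,"tz":-2,"wx":0,"wy":0,"wz":0},{"jaw":0,"tx":0,"ty":0,"tz":0,"wx":0,"wy":0,"wz":0}]'

```text
time_s: 3.65
tcp_pos: [456.2, 267.2, 52.2]
tool_rot: [-0.0, -0.229, 0.974, -0.0]
contact_force: [-1.0, -0.3, 0.3]
grip_width: 0.4
finger_force: 0.0
```

```bash
python3 - <<'E'
from h import *
s=snap('scene','s5');w=snap('wrist','w5');st=manip.read_state();print(st['tcp_pos'],st['contact_force'],st['time_s'])
a=cv2.resize(s['frame'][165:225,320:380],(400,400),interpolation=cv2.INTER_CUBIC)
b=cv2.resize(w['frame'][150:300,240:390],(400,400),interpolation=cv2.INTER_CUBIC)
cv2.imwrite('pics/c5.png',np.hstack([a,b]))
E
```

```text
[456.31456346 267.28237346  52.41403185] [0.18154116 0.06617908 0.49689335] 3.75
```

View pics/c5.png

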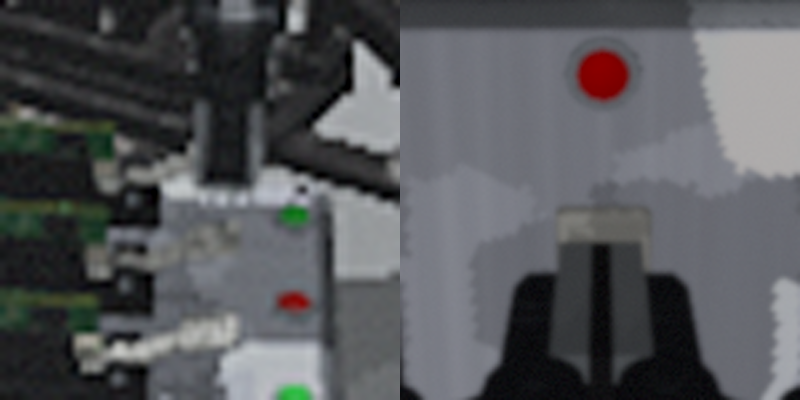

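The tip at crop (225,185) is still about 15 mm above the red front pad at (215,235) and centred on it laterally. I'll continue down.

Request:
arm_command --series '[{"jaw":0,"tx":0,"ty":0,"tz":-2,"wx":0,"wy":0,"wz":0},{"jaw":0,"tx":0,"ty":0,"tz":-2,"wx":0,"wy":0,"wz":0},{"jaw":0,"tx":0,"ty":0,"tz":-2,"wx":0,"wy":0,"wz":0},{"jaw":0,"tx":0,"ty":0,"tz":0,"wx":0,"wy":0,"wz":0}]'

```text
time_s: 4.15
tcp_pos: [456.2, 267.2, 46.1]
tool_rot: [-0.0, -0.229, 0.974, -0.0]
contact_force: [0.3, 0.3, 0.3]
grip_width: 0.3
finger_force: 0.0
```

Request:
arm_command --series '[{"jaw":0,"tx":0,"ty":0,"tz":-2,"wx":0,"wy":0,"wz":0},{"jaw":0,"tx":0,"ty":0,"tz":-2,"wx":0,"wy":0,"wz":0},{"jaw":0,"tx":0,"ty":0,"tz":0,"wx":0,"wy":0,"wz":0}]'

```text
time_s: 4.45
tcp_pos: [456.2, 267.2, 42.2]
tool_rot: [-0.0, -0.229, 0.974, -0.0]
contact_force: [-0.8, -0.3, 0.1]
grip_width: -0.3
finger_force: 0.0
```

Request:
arm_command --series '[{"jaw":0,"tx":0,"ty":0,"tz":-2,"wx":0,"wy":0,"wz":0},{"jaw":0,"tx":0,"ty":0,"tz":0,"wx":0,"wy":0,"wz":0}]'

```text
time_s: 4.65
tcp_pos: [456.2, 267.3, 40.3]
tool_rot: [-0.0, -0.229, 0.974, -0.0]
contact_force: [-0.0, -0.4, -0.2]
grip_width: 0.1
finger_force: 0.0
```

Request:
arm_command --series '[{"jaw":0,"tx":0,"ty":0,"tz":-2,"wx":0,"wy":0,"wz":0},{"jaw":0,"tx":0,"ty":0,"tz":0,"wx":0,"wy":0,"wz":0}]'

```text
time_s: 4.85
tcp_pos: [456.2, 267.2, 38.3]
tool_rot: [-0.0, -0.229, 0.974, -0.0]
contact_force: [0.0, 0.4, -0.4]
grip_width: 0.3
finger_force: 0.0
```

Request:
arm_command --series '[{"jaw":0,"tx":0,"ty":0,"tz":-2,"wx":0,"wy":0,"wz":0},{"jaw":0,"tx":0,"ty":0,"tz":0,"wx":0,"wy":0,"wz":0}]'

```text
time_s: 5.05
tcp_pos: [456.2, 267.2, 36.3]
tool_rot: [-0.0, -0.229, 0.974, -0.0]
contact_force: [-0.5, 1.0, 0.3]
grip_width: -0.0
finger_force: 0.0
```

Request:
arm_command --series '[{"jaw":0,"tx":0,"ty":0,"tz":-2,"wx":0,"wy":0,"wz":0},{"jaw":0,"tx":0,"ty":0,"tz":0,"wx":0,"wy":0,"wz":0}]'

```text
time_s: 5.25
tcp_pos: [456.2, 267.2, 34.3]
tool_rot: [-0.0, -0.229, 0.974, -0.0]
contact_force: [0.8, -0.2, 0.4]
grip_width: 0.0
finger_force: 0.0
```

```bash
python3 - <<'E'
from h import *
s=snap('scene','s6');w=snap('wrist','w6')
b=s['frame'].astype(int).mean(2);a=pickle.load(open('s5.pkl','rb'))['frame'].astype(int).mean(2)
for r in range(184,212,1): print(r,b[r,338:362:2].astype(int),a[r,338:362:2].astype(int))
f=w['frame'].astype(int).mean(2)
for r in range(205,260,4): print(r,f[r,290:342:5].astype(int))
print(proj(w,[[456.2,267.2,34.3],[456.2,267.2,57]]))
E
```

```text
184 [27 28 27 28 41 38 26 24 32 33 26 42] [25 26 30 25 41 33 84 25 30 26 87 48]
185 [73 37 29 26 29 28 24 36 36 32 25 37] [75 38 31 29 31 17 78 26 29 22 90 44]
186 [129  69  50  31  31  39  24  31  31  29  25  55] [127  70  50  28  29  83  74  24  24  26 101  34]
187 [123  66  55  50  26  75  52  28  26  23  31  60] [124  64  57  53  24 115  69  26  26  22 113  27]
188 [ 66  48  53  38 108 103  65  31  31  29  85  18] [ 67  45  58  38 109 115  72  27  30  25 110  23]
189 [ 41  49  57 101 141 115  61  30  29  33 109  42] [ 42  50  51 103 140 112  64  26  33  23 107  41]
190 [ 54 113 103 141 124 119  65  21  29  30 110 137] [ 53 111 102 139 124 119  61  25  28  30 110 135]
191 [ 77 133 129 129 148 141  59  25  28  28 117 166] [ 72 132 129 131 146 150  60  23  22  26 111 168]
192 [ 77  75  84 153 183 155  59  26  25  27 118 172] [ 76  73  82 154 182 174  64  58  53  45 131 171]
193 [ 34  28   5 183 195 157  57  28  26  42 134 180] [ 34  27   5 153 194 191 141 121 107 109 163 180]
194 [ 16  61  22 158 171 137  55  30  23  44 150 187] [ 25  63  15 111 172 169 180 161 140 173 173 185]
195 
[... 1800 characters left out ...]
 114 118 113]
209 [117 117 114 116 114 120 114 112 113 118 115]
213 [115 117 114 115 115 119 114 112 114 118 114]
217 [115 118 114 116 114 118 114 113 113 117 114]
221 [115 118 114 116 115 119 115 112 113 117 117]
225 [115 118 113 114 115 108 100  97  95 114 109]
229 [115 117 115 115 114 117 100 103 107 110 108]
233 [115 118 113 110 100  95  93 106 106 110 107]
237 [112 105  93  92  94  96  99 103 106 110 108]
241 [ 94  95  75  67  65  50  66  72  84 108 108]
245 [105 104  66  58  55  11  55  58  67  89 108]
249 [106 106  64  59  55  14  54  60  66  92 107]
253 [35 34 56 58 54 11 53 57 57 28 35]
257 [ 7 13 58 57 53 13 52 58 56 13  7]
[[315.22454144 234.20330032]
 [315.26822613 254.1472195 ]]
```

Request:
arm_command --series '[{"jaw":0,"tx":0,"ty":0,"tz":-2,"wx":0,"wy":0,"wz":0},{"jaw":0,"tx":0,"ty":0,"tz":0,"wx":0,"wy":0,"wz":0}]'

```text
time_s: 5.55
tcp_pos: [456.2, 267.2, 32.3]
tool_rot: [-0.0, -0.229, 0.974, -0.0]
contact_force: [-0.5, 0.3, 0.1]
grip_width: 0.0
finger_force: 0.3
```

Request:
arm_command --series '[{"jaw":0,"tx":0,"ty":0,"tz":-2,"wx":0,"wy":0,"wz":0},{"jaw":0,"tx":0,"ty":0,"tz":0,"wx":0,"wy":0,"wz":0}]'

```text
time_s: 5.75
tcp_pos: [456.2, 267.2, 30.3]
tool_rot: [-0.0, -0.229, 0.974, -0.0]
contact_force: [-0.4, 0.0, 1.5]
grip_width: 0.1
finger_force: 0.2
```

Request:
arm_command --series '[{"jaw":0,"tx":0,"ty":0,"tz":-2,"wx":0,"wy":0,"wz":0},{"jaw":0,"tx":0,"ty":0,"tz":0,"wx":0,"wy":0,"wz":0}]'

```text
time_s: 5.95
tcp_pos: [456.2, 267.2, 28.3]
tool_rot: [-0.0, -0.229, 0.974, -0.0]
contact_force: [-1.0, -1.1, 1.3]
grip_width: 0.2
finger_force: 0.8
```

```bash
python3 - <<'E'
from h import *
s=snap('scene','s7');w=snap('wrist','w7')
b=s['frame'].astype(int).mean(2);a=pickle.load(open('s6.pkl','rb'))['frame'].astype(int).mean(2)
for r in range(194,214,1): print(r,b[r,338:362:2].astype(int),a[r,338:362:2].astype(int))
E
```

```text
194 [ 18  66  19 158 170 141  59  28  22  44 150 187] [ 16  61  22 158 171 137  55  30  23  44 150 187]
195 [ 30  56  23 105 116 104  59  33  36  48 130 162] [ 28  58  18 104 115 104  57  31  33  41 129 162]
196 [ 19  27  19 102 111  93  61  25  25  44  95 105] [ 22  24  24 101 110  97  58  28  31  52  99 105]
197 [ 15  17  18  97 107  94  60  35  27  52 105  99] [ 23  23  19  97 108  91  58  29  31  59 104  99]
198 [ 12  19  17  87 101  94  57  36  28  59 108 105] [  9  18  17  88 100  94  49  21  24  56 107 106]
199 [ 90  88  58 112  96  92  49  28  29  55 106 115] [ 87  91  61 113 100  99  68  57  52  69 109 114]
200 [108 117 107 129 114  99  46  25  29  60 106 110] [109 117 107 133 108 109  82  86  71  88 109 112]
201 [ 60  74 118 125 125 101  61  43  35  65 105 110] [ 61  76 118 123 115 105  88  95  87 101 112 109]
202 [ 52  33  89 118 115 101  84  77  74  78 110 112] [ 47  32 101 109 117 109 113 109 112 111 106 110]
203 [105 107  86 105 117 112 103 102  91  90 109 112] [100  90 108 111 122 112 121 110 114 113 113 115]
204 [ 94 115 125 112 125 108 118 115 108 104 114 113] [ 96 1
[... 279 characters left out ...]
1  94 100 111 111 110 112] [ 83  28  13 108 104 102  94 114 111 112 109 111]
208 [ 76  25  16  99  94  96  87 106 114 110 114 114] [ 77  24  19 100  95  94  90 111 111 113 111 113]
209 [ 28  25  21  86  85  86  83  99 109 111 110 113] [ 30  25  21  89  85  86  87 105 114 113 111 114]
210 [ 28  16  24 100  93  98  88  83  93 114 112 111] [ 27  23  15  98  94  94  87  94 108 112 110 111]
211 [ 19  24  22 107 103  98  97 107  95 110 111 107] [ 11  24  25 103 103  96  93 106 105 112 113 105]
212 [ 70  57  57 103 100  98  98 117 106 106 112 105] [ 69  58  57 101 100  98  97 116 103 106 109 106]
213 [104  95  94 101  97 131 145 157 152 105 111 110] [104  99  93 103  97 138 147 158 151 102 112 113]
```

Contact began near TCP z 31, with about 1.4 N, and the lever pixels are shifting. The lever is moving, so I'll continue down to its stop.

Request:
arm_command --series '[{"jaw":0,"tx":0,"ty":0,"tz":-2,"wx":0,"wy":0,"wz":0},{"jaw":0,"tx":0,"ty":0,"tz":-2,"wx":0,"wy":0,"wz":0},{"jaw":0,"tx":0,"ty":0,"tz":0,"wx":0,"wy":0,"wz":0}]'

```text
time_s: 6.35
tcp_pos: [456.0, 267.1, 24.1]
tool_rot: [-0.0, -0.229, 0.974, -0.0]
contact_force: [-1.5, -0.1, 1.6]
grip_width: 0.2
finger_force: 0.6
```

Request:
arm_command --series '[{"jaw":0,"tx":0,"ty":0,"tz":-2,"wx":0,"wy":0,"wz":0},{"jaw":0,"tx":0,"ty":0,"tz":0,"wx":0,"wy":0,"wz":0}]'

```text
time_s: 6.55
tcp_pos: [456.0, 267.1, 22.2]
tool_rot: [-0.0, -0.229, 0.974, -0.0]
contact_force: [-2.5, -1.4, 1.8]
grip_width: -0.1
finger_force: 1.1
```

Request:
arm_command --series '[{"jaw":0,"tx":0,"ty":0,"tz":-2,"wx":0,"wy":0,"wz":0},{"jaw":0,"tx":0,"ty":0,"tz":0,"wx":0,"wy":0,"wz":0}]'

```text
time_s: 6.75
tcp_pos: [456.2, 267.2, 21.3]
tool_rot: [-0.0, -0.229, 0.974, 0.0]
contact_force: [-6.0, -3.2, 15.3]
grip_width: -0.2
finger_force: 8.1
```

Request:
arm_command --series '[{"jaw":0,"tx":0,"ty":0,"tz":-1,"wx":0,"wy":0,"wz":0},{"jaw":0,"tx":0,"ty":0,"tz":0,"wx":0,"wy":0,"wz":0}]'

```text
time_s: 6.95
tcp_pos: [456.2, 267.3, 21.0]
tool_rot: [-0.0, -0.229, 0.974, 0.0]
contact_force: [-9.1, -4.7, 22.9]
grip_width: -0.2
finger_force: 12.1
```

The front lever hit its stop near z 21.5, with the force rising to 23 N. I'll withdraw straight up, cross high over the board and go down to the back pad.

Request:
arm_command --series '[{"jaw":0,"tx":0,"ty":0,"tz":10,"wx":0,"wy":0,"wz":0},{"jaw":0,"tx":0,"ty":0,"tz":40,"wx":0,"wy":0,"wz":0},{"jaw":0,"tx":0,"ty":0,"tz":40,"wx":0,"wy":0,"wz":0},{"jaw":0,"tx":33,"ty":16.5,"tz":0,"wx":0,"wy":0,"wz":0},{"jaw":0,"tx":33,"ty":16.5,"tz":0,"wx":0,"wy":0,"wz":0},{"jaw":0,"tx":33,"ty":16.5,"tz":0,"wx":0,"wy":0,"wz":0},{"jaw":0,"tx":31,"ty":16.5,"tz":0,"wx":0,"wy":0,"wz":0},{"jaw":0,"tx":0,"ty":0,"tz":0,"wx":0,"wy":0,"wz":0}]'

```text
time_s: 7.75
tcp_pos: [590.2, 335.2, 108.9]
tool_rot: [0.002, -0.228, 0.974, 0.0]
contact_force: [-0.7, 0.5, 0.1]
grip_width: -0.0
finger_force: 0.0
```

```bash
python3 - <<'E'
from h import *
s=snap('scene','s8');w=snap('wrist','w8');st=manip.read_state();print(st['tcp_pos'],st['contact_force'],st['time_s'])
a=cv2.resize(s['frame'][160:230,280:380],(500,350),interpolation=cv2.INTER_CUBIC)
b=cv2.resize(w['frame'][80:280,220:390],(298,350),interpolation=cv2.INTER_CUBIC)
cv2.imwrite('pics/c8.png',np.hstack([a,b]))
E
```

```text
[586.671258   333.3078463  108.68744481] [-0.83952261  0.56433263 -1.02359339] 7.85
```

View pics/c8.png

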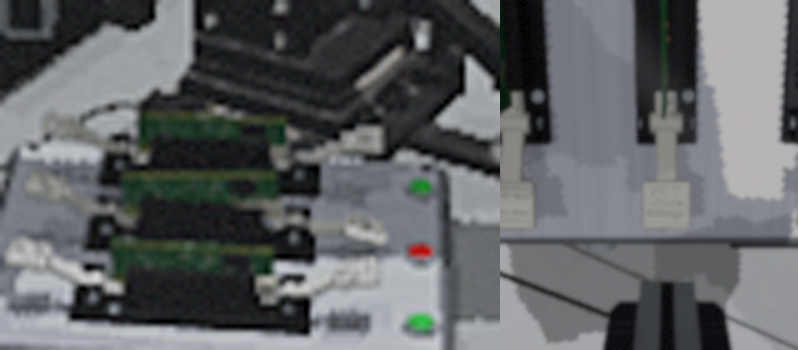

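The red front lever is down at crop (365,230) and its board end is raised. The back pad at (667,205) is laterally in line with the fingertips at (667,290). Next I check its position and descend.

```bash
python3 - <<'E'
from h import *
w=pickle.load(open('w8.pkl','rb'));print(proj(w,[[583.3,332.3,63]]),atz(w,315.3,197,63))
E
```

```text
[[316.05160861 198.23062786]] [582.76578428 331.49015892  63.        ]
```

Request:
arm_command --series '[{"jaw":0,"tx":0,"ty":0,"tz":-20,"wx":0,"wy":0,"wz":0},{"jaw":0,"tx":0,"ty":0,"tz":-20,"wx":0,"wy":0,"wz":0},{"jaw":0,"tx":0,"ty":0,"tz":-10,"wx":0,"wy":0,"wz":0},{"jaw":0,"tx":0,"ty":0,"tz":0,"wx":0,"wy":0,"wz":0}]'

```text
time_s: 8.25
tcp_pos: [584.9, 332.5, 58.2]
tool_rot: [-0.001, -0.229, 0.974, -0.0]
contact_force: [-0.4, -0.2, -0.1]
grip_width: -0.4
finger_force: 0.0
```

Request:
arm_command --series '[{"jaw":0,"tx":0,"ty":0,"tz":-5,"wx":0,"wy":0,"wz":0},{"jaw":0,"tx":0,"ty":0,"tz":-5,"wx":0,"wy":0,"wz":0},{"jaw":0,"tx":0,"ty":0,"tz":-5,"wx":0,"wy":0,"wz":0},{"jaw":0,"tx":0,"ty":0,"tz":-5,"wx":0,"wy":0,"wz":0},{"jaw":0,"tx":0,"ty":0,"tz":0,"wx":0,"wy":0,"wz":0}]'

```text
time_s: 8.75
tcp_pos: [585.9, 333.0, 38.7]
tool_rot: [-0.001, -0.229, 0.974, -0.0]
contact_force: [-0.7, 0.3, 0.6]
grip_width: 0.1
finger_force: 0.0
```

The pad measures within 1 mm of its predicted place, so I'll press it slowly as before.

Request:
arm_command --series '[{"jaw":0,"tx":0,"ty":0,"tz":-3,"wx":0,"wy":0,"wz":0},{"jaw":0,"tx":0,"ty":0,"tz":-3,"wx":0,"wy":0,"wz":0},{"jaw":0,"tx":0,"ty":0,"tz":-2,"wx":0,"wy":0,"wz":0},{"jaw":0,"tx":0,"ty":0,"tz":0,"wx":0,"wy":0,"wz":0}]'

```text
time_s: 9.15
tcp_pos: [586.8, 333.5, 31.7]
tool_rot: [0.0, -0.229, 0.974, 0.0]
contact_force: [0.4, -0.1, 2.1]
grip_width: -0.3
finger_force: 0.8
```

Request:
arm_command --series '[{"jaw":0,"tx":0,"ty":0,"tz":-2,"wx":0,"wy":0,"wz":0},{"jaw":0,"tx":0,"ty":0,"tz":-2,"wx":0,"wy":0,"wz":0},{"jaw":0,"tx":0,"ty":0,"tz":0,"wx":0,"wy":0,"wz":0}]'

```text
time_s: 9.45
tcp_pos: [586.5, 333.4, 27.4]
tool_rot: [0.0, -0.229, 0.974, 0.0]
contact_force: [1.3, 0.6, 2.3]
grip_width: -0.1
finger_force: 1.3
```

Request:
arm_command --series '[{"jaw":0,"tx":0,"ty":0,"tz":-2,"wx":0,"wy":0,"wz":0},{"jaw":0,"tx":0,"ty":0,"tz":0,"wx":0,"wy":0,"wz":0}]'

```text
time_s: 9.65
tcp_pos: [586.4, 333.4, 25.4]
tool_rot: [0.0, -0.229, 0.974, 0.0]
contact_force: [1.8, 1.8, 2.4]
grip_width: 0.2
finger_force: 1.3
```

Request:
arm_command --series '[{"jaw":0,"tx":0,"ty":0,"tz":-2,"wx":0,"wy":0,"wz":0},{"jaw":0,"tx":0,"ty":0,"tz":0,"wx":0,"wy":0,"wz":0}]'

```text
time_s: 9.85
tcp_pos: [586.7, 333.5, 23.5]
tool_rot: [0.0, -0.229, 0.974, 0.0]
contact_force: [2.8, 1.3, 4.0]
grip_width: -0.3
finger_force: 1.7
```

Request:
arm_command --series '[{"jaw":0,"tx":0,"ty":0,"tz":-1.5,"wx":0,"wy":0,"wz":0},{"jaw":0,"tx":0,"ty":0,"tz":0,"wx":0,"wy":0,"wz":0}]'

```text
time_s: 10.05
tcp_pos: [586.5, 333.4, 22.0]
tool_rot: [0.0, -0.229, 0.974, 0.0]
contact_force: [2.7, 1.1, 3.3]
grip_width: 0.1
finger_force: 2.0
```

Request:
arm_command --series '[{"jaw":0,"tx":0,"ty":0,"tz":-1,"wx":0,"wy":0,"wz":0},{"jaw":0,"tx":0,"ty":0,"tz":0,"wx":0,"wy":0,"wz":0}]'

```text
time_s: 10.25
tcp_pos: [586.6, 333.4, 21.7]
tool_rot: [0.0, -0.229, 0.974, 0.0]
contact_force: [1.3, 0.4, 7.9]
grip_width: -0.0
finger_force: 4.0
```

Request:
arm_command --series '[{"jaw":0,"tx":0,"ty":0,"tz":-1.5,"wx":0,"wy":0,"wz":0},{"jaw":0,"tx":0,"ty":0,"tz":0,"wx":0,"wy":0,"wz":0}]'

```text
time_s: 10.45
tcp_pos: [586.7, 333.5, 21.3]
tool_rot: [0.0, -0.228, 0.974, 0.0]
contact_force: [-1.7, -1.1, 15.8]
grip_width: -0.1
finger_force: 8.0
```

Request:
arm_command --series '[{"jaw":0,"tx":0,"ty":0,"tz":10,"wx":0,"wy":0,"wz":0},{"jaw":0,"tx":0,"ty":0,"tz":40,"wx":0,"wy":0,"wz":0},{"jaw":0,"tx":0,"ty":0,"tz":45,"wx":0,"wy":0,"wz":0},{"jaw":0,"tx":0,"ty":0,"tz":45,"wx":0,"wy":0,"wz":0},{"jaw":0,"tx":0,"ty":0,"tz":0,"wx":0,"wy":0,"wz":0},{"jaw":0,"tx":0,"ty":0,"tz":0,"wx":0,"wy":0,"wz":0}]'

```text
time_s: 11.05
tcp_pos: [585.8, 333.0, 160.0]
tool_rot: [-0.0, -0.229, 0.974, 0.0]
contact_force: [-0.0, -0.8, -0.3]
grip_width: -0.4
finger_force: 0.0
```

```bash
python3 - <<'E'
from h import *
s=snap('scene','s9');a=cv2.resize(s['frame'][160:230,280:380],(800,560),interpolation=cv2.INTER_CUBIC)
cv2.imwrite('pics/c9.png',a)
E
```

```text
(no output)
```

View pics/c9.png

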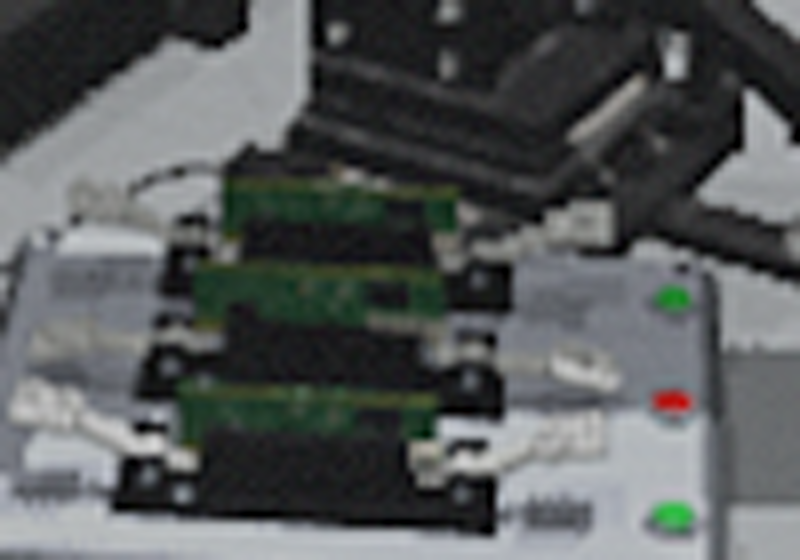

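Both red levers are down, at (580,370) and (60,340). The red board is raised evenly and upright, the green levers are up, and the arm is clear, so I'm handing the job in.

```bash
python3 -c "
from workcell import manip
print(manip.finish_job())"
```

```text
the job is handed in; nothing more can be done
None
```

I pressed both levers of the red-lamp (middle) socket to their stops (about 23 N front, 16 N back); the last picture shows its board raised at both ends and the green levers still up, and the job is handed in with no verdict returned.

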